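# Load the slide reader

### The arm

A 6-joint arm with a two-finger parallel gripper is mounted at the origin on a cart in front of the work surface, level with it; the furniture and walls round the work are solid. World frame = base frame: x ahead of the robot, y to its left, z up, the work surface at z = 0. Lengths are in m, angles in degrees, forces in N, time in s.
With the tool pointing down it reaches from about 0.325 to 0.75 m from the base axis. Payload 7.6 kg.
Tool frame: the origin (TCP) lies midway between the tips of the shut fingers; the grasp point (between the pads) lies 19 mm behind it (r.grip_depth is the distance from the TCP to the grasp point, in m); z points along the fingers, y is the direction in which the jaws open and shut (so a half turn about z gives the same grasp; the last joint's range is limited). The gripper opens to 85 mm and grips with 20 to 120 N. Pads are 22 mm wide; open, the fingers measure 114 mm over their backs; the gripper's body (76 mm by 85 mm) begins 54 mm behind the grasp point. The pads swing forward as they close: fully open they stand 13 mm farther back than shut.
Start: joints at [69.483, 2.991, 80.254, -0, 96.75, -4.028], TCP at [0.149, 0.503, 0.231] pointing down, gripper open.
Joint ranges: [-166.34, 166.34], [-52.06, 124.39], [6.96, 135.62], [-60.46, 240.46], [14.63, 156.25], [-167.68, 167.68]. Speed limits (degrees/s): [147.25, 147.25, 172.46, 180, 180, 180].

### API

Orientations are given as [roll, pitch, yaw] about the fixed x, y, z axes, in that order (R = Rz(yaw) Ry(pitch) Rx(roll)).
In Python, from cell import r, viewer, ticket gives the robot as it stands.
- The arm moves only by the tool send_rows, never from a script. Its argument "rows" is a list of rows, each an object with "travel": the shift along the tool's x, y, z in mm, a list of three; "rot": the turn, a rotation vector about the tool's x, y, z in rad, a list of three; "claw": the closure in counts, from 0 (fully open) to 255 (shut). In form: [{"travel": [x, y, z], "rot": [rx, ry, rz], "claw": claw}, ...]. A call has 1 to 10 rows; each row is the pose to reach, as a shift and turn from the pose measured when the call began, along the tool's axes at that moment; what a row does not reach only later rows make up. A row lasts 1/8 s, in which the tool goes at most 62.5 mm and 10.7 degrees, less where a joint would pass 70% of its speed; a pose out of reach is approached as far as the arm can. A call with a gripper value outside its range is refused whole. The fingers move at their own pace and stop on an object; "squeeze" is the grip in N (left out, the last holds). Time passes only in rows, so rows that repeat a pose let the fingers close. It gives the time, the measured TCP pose, the force and the opening at its end, in the units of the state.
- r.get_obs(): the state, without advancing time (a new reading comes with each control period).
- viewer.get_image(name): name is "scene" or "top"; returns a dict with "frame" (480x640x3 uint8, red, green, blue), "vertical_fov" (degrees; the focal length in pixels is half the picture's height over the tangent of half this angle, whatever the lens; pixels are square), "cx", "cy" (the principal point, pixels), "distortion" ([k1, k2, p1, p2, k3] as OpenCV has them; the pictures are not rectified), "R" (3x3) and "t" (3): a world point X has camera coordinates R X + t. Camera axes: x right, y down, z forward; pixel columns grow to the right and rows downward; lengths in m; the calibration is good to about 2 mm. A picture is of the moment at which its call begins. There is no depth.
- ticket.finish_job(): hands the job in, once; it reports no verdict.
Trained networks look in a picture, given as the dict that the camera call returned (one of the last four; its "shot" number tells which), for a name from the list of things; names that differ only in an ending like _2 or _b are one class to them, and where a whole thing is asked for, a point or a joint stands for the part that bears it (a point fixed in the world has none). Each returns a list of dicts, best first, with "conf" (0 to 1); they miss things now and then, are a little off and sometimes report something else, mostly with a low value. They report only what shows in the picture. A call takes as long as a camera call. They do not tell look-alikes from the thing itself.
- viewer.silhouettes(query, picture): "pixels" (480x640 bool, what is visible of it) and "centre" ([row, column] in pixels, amid what is visible of it).
The state is a dict: "time": time; "qpos": joint angles; "qvel": joint speeds; "joint_efforts": joint torques, N m; "position": TCP position; "orientation": TCP orientation; "ft_force": force on the tool from outside, world axes, zero at the start; "torque": the same for the moment, N m; "gripper_width": opening from 0.0 (shut) to 1.0 (fully open).
Only numpy, scipy, OpenCV 4.12 (cv2) and the standard library are available. Lean on these libraries where they do the work, as an engineer would, in place of code of your own. Each camera call takes 0.05 s, during which the arm holds its last target.

### The job

Move the slide reader's carriage out to its loading stop, push the glass slide off the loading shelf into the carriage, under the two sprung clips, until it is fully home and both clips have snapped down behind its near edge. Then move the carriage all the way to the reading stop under the lens, and leave the other things on the desk where they are.

Things in the scene. Friction and masses are not known exactly. Their poses are not given: they have to be found in the camera images.
- reader: fixed bench slide reader: grey base 240 x 300 x 14 mm, white loading shelf on its near side, metal carriage, camera head at its left. Axes: x = direction in which the slide is pushed in (away from the robot at yaw 0), y left, towards the head, z up. Origin on the desk, below the middle of the line where shelf and carriage meet. In its axes the base spans x -100..140, y -130..170 mm.
- shelf_middle (a point): middle of the bare flat top of the white loading shelf, 31 mm above the desk; reader's axes, at x -48, y 0 mm in them. The shelf spans 47 mm to either side in x, 70 mm in y. The carriage deck beyond it is 1 mm lower.
- lens (a point): centre of the lens opening under the fixed camera head (reading place); reader's axes, at x 47, y 120, z 86 mm in them. The head spans x 20..143, y 93..147 mm in the reader's axes and is 198 mm tall; steel column of radius 14 mm at x 118, y 120.
- carriage (a joint): travel of the carriage along the reader's +y (m): 0 = loading end stop (pocket in line with the middle of the loading shelf), 0.12 = reading end stop (pocket under the lens). About 2.5 N moves it; it stays where it is left. It cannot move in x.
- pocket (a point): centre of the slide when home in the carriage, 2.5 mm above the deck; moves with the carriage, reader's axes; at x 47, y 0, z 32.5 mm in them when joint carriage = 0. Face of the rear stop 26 mm beyond it in x (1 mm behind a slide centred here). Side guides 4 mm high, 42 mm to either side, flaring to about 48 mm at the deck's near edge (x 0 in the reader's axes).
- knob_grip (a point): black upright knob, 16 mm diameter, on a tab at the right (-y) end of the carriage, for moving it. Point on its axis, 14 mm below its top (knob top 64 mm, tab top 30 mm above the desk; 22 mm collar on the lowest 4 mm). At x 40, y -105 mm in the reader's axes when joint carriage = 0. 45 mm of free space between it and the carriage's body.
- clip_left (a joint): left sprung clip (rad): 0 = down, grows as it lifts, springs back to 0. Brass leaf 10 mm wide from a hinge behind the rear stop, ending on the near side in a catch and a 25 degree ramp. A slide pushed in lifts it by the ramp (about 0.06 rad) and runs under it; the catch snaps down behind the slide's near edge at most 3 mm short of the pocket point. Both together take 3 to 7 N.
- clip_right (a joint): right sprung clip, the same. Clips' centre lines lie 31 mm left and right of the pocket's; 52 mm are free between them for whatever pushes the slide. Catches lie 28 to 31 mm on the near side of the pocket point, ramps from there to 49 mm; the leaves' tops are 44 mm above the desk.
- slide_center (a point): centre of the loose thick glass counting slide: green glass, two white frosted ends, dark grid; 50 (its x) x 76 (its y) x 5 mm, 50 g. It lies flat on the loading shelf, askew and off-centre, its x roughly along the reader's x; keep this way round (76 mm across the pocket).
- slide_carton_a: bystander: plain pale cardboard box, 84 x 106 x 24 mm; origin under its middle
- cover_glass_box: bystander: small open clear box, 38 x 38 x 21 mm; origin under its middle
- immersion_oil: bystander: small brown bottle with black cap, 25 mm across, 56 mm tall; origin under its middle
- lens_tissue: bystander: blue packet, 55 x 85 x 10 mm; origin under its middle
- dropper_bottle: bystander: clear dropper bottle with pale top, 42 mm across, 110 mm tall; origin under its middle
- loupe: bystander: small grey folding magnifier, 26 x 54 x 15 mm; origin under its middle
Things that resemble listed ones, but are neither listed nor needed, are in the scene too. Of the things like the part that bears slide_center, leave any that is blue; of the rest the larger one is meant.

How it is judged:
By the outcome, as a careful person would: the job done as asked, in the order asked, and still so for the second after the job is handed in, with the robot touching nothing.
It also fails if it takes over 72 s, if anything falls off the work surface, if the arm or the gripper's body presses on something with over 40 N, if the wrist force passes 120 N, or if a joint passes its speed limit or range.

## Working session

There is one attempt and no reset: what is moved stays moved. The work goes in short steps, Python scripts to look and compute and a tool call to move; the robot and the scene stay as the last step left them, time stands still between calls to the robot, and variables do not carry over. Pictures are saved under pics/ and viewed, and the job is handed in when it is done.

Besides the shell and the picture viewer there is one more tool, called after "Request:" by a JSON object that holds its "fn" and its "kwargs", one argument or row to a line. send_rows: Moves the arm, as the interface text tells. Its arguments: {"type":"object","properties":{"rows":{"type":"array"},"squeeze":{"type":"number"}},"required":["rows"]}

```bash
ls; mkdir -p pics
cat > h.py <<'E'
import numpy as np, cv2, pickle
from cell import r, viewer, ticket
def K(p):
    f=240/np.tan(np.radians(p["vertical_fov"])/2)
    return np.array([[f,0,p["cx"]],[0,f,p["cy"]],[0,0,1.]])
def shot(name,fn=None):
    p=viewer.get_image(name)
    if fn: cv2.imwrite(f"pics/{fn}.png",p["frame"][:,:,::-1])
    return p
def px2w(p,uv,z):
    uv=np.array(uv,float).reshape(-1,1,2)
    n=cv2.undistortPoints(uv,K(p),np.array(p["distortion"],float)).reshape(-1,2)
    R=np.array(p["R"]);t=np.array(p["t"])
    c=-R.T@t; out=[]
    for a in n:
        d=R.T@np.array([a[0],a[1],1]); out.append(c+d*(z-c[2])/d[2])
    return np.array(out)
def w2px(p,X):
    X=np.array(X,float).reshape(-1,3)
    rv,_=cv2.Rodrigues(np.array(p["R"],float))
    return cv2.projectPoints(X,rv,np.array(p["t"],float),K(p),np.array(p["distortion"],float))[0].reshape(-1,2)
E
python3 - <<'E'
from h import *
print(r.get_obs())
for n in("scene","top"):
    p=shot(n,n+"0"); pickle.dump(p,open(n+"0.pkl","wb"))
    print(n,p["vertical_fov"],p["cx"],p["cy"],p["distortion"],-np.array(p["R"]).T@np.array(p["t"]))
    for q in ["reader","slide_center","knob_grip","clip_left","carriage"]:
        try:
            for s in viewer.silhouettes(q,p): print(q,s["conf"],s["centre"],s["pixels"].sum())
        except Exception as e: print(q,e)
E
```

```text
pics
{'time': 0.0, 'qpos': array([ 6.94817905e+01,  3.02688296e+00,  8.03125543e+01, -1.81615306e-03,
        9.67495697e+01, -4.02564875e+00]), 'qvel': array([-0.05502726,  0.00959578, -0.1130626 , -0.02259329, -0.05595845,
        0.02473153]), 'joint_efforts': array([ 1.37702915e-03, -3.81664038e+01, -3.60185373e+01, -2.60493937e-05,
        6.18179940e-03, -1.13700631e-05]), 'position': array([0.14890453, 0.50312921, 0.23047959]), 'orientation': array([-1.79911086e+02, -4.44911081e-03,  1.63507224e+02]), 'ft_force': array([-0.34223216,  0.77054064,  0.39616309]), 'torque': array([-0.00088407,  0.03758803,  0.00088235]), 'gripper_width': 1.0010109571999737}
scene 50.451627975812585 321.30036794264936 236.7393671703285 [-0.12011417  0.          0.          0.          0.        ] [-0.10455842  0.72440677  0.74374312]
top 54.610132776238466 313.05521185698984 241.07103168852444 [0.03985458 0.         0.         0.         0.        ] [0.39258801 0.02797405 1.27123666]
reader 0.71 [209.0, 338.8] 9194
slide_center 0.96 [297.2, 296.2] 524
slide_center 0.8 [292.0, 352.4] 250
slide_center 0.77 [241.9, 344.7] 520
knob_grip 0.64 [205.2, 328.5] 1476
clip_left 0.4 [202.8, 455.0] 1265
carriage 0.81 [203.5, 328.9] 1371
carriage 0.51 [269.9, 227.5] 223
carriage 0.3 [265.0, 179.5] 239
```

View pics/scene0.png

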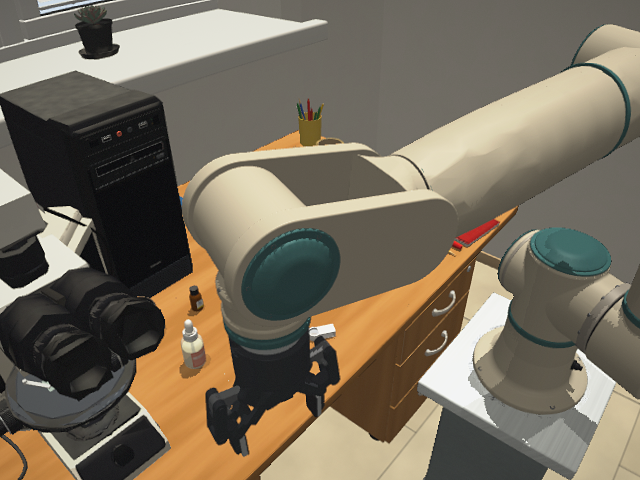

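View pics/top0.png

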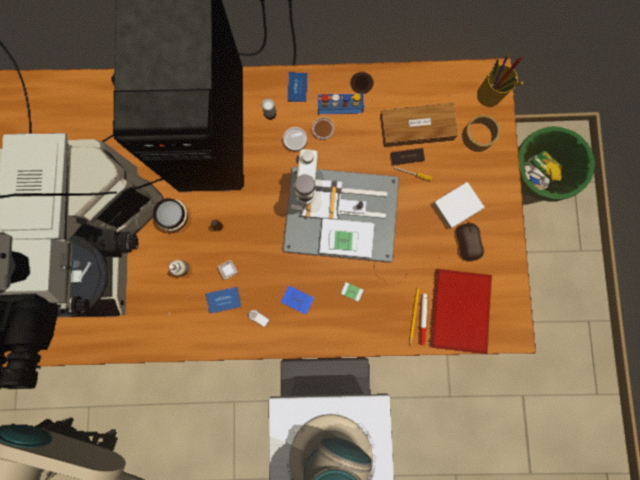

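Run:
```python
from h import *
p=pickle.load(open("top0.pkl","rb"))
c=p["frame"][140:275,270:410,::-1]
cv2.imwrite("pics/crop0.png",cv2.resize(c,None,fx=5.5,fy=4.4*1.0,interpolation=cv2.INTER_CUBIC) if 0 else cv2.resize(c,(616,594),interpolation=cv2.INTER_CUBIC))
```

```text
(no output)
```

View pics/crop0.png

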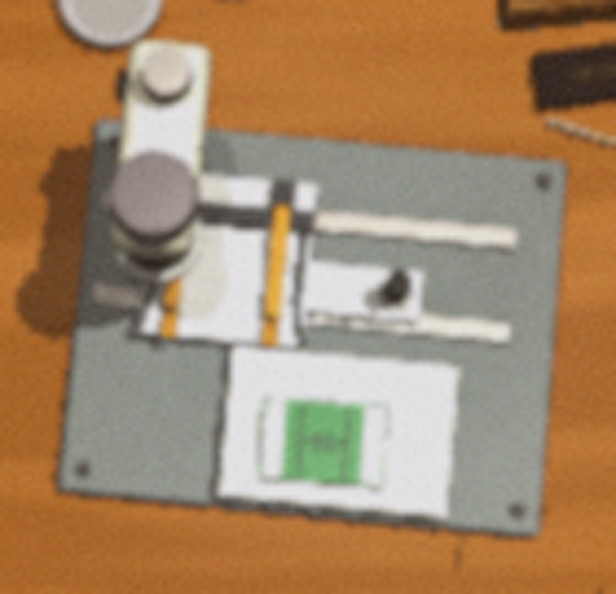

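Run:
```python
from h import *
from scipy.optimize import least_squares
p=pickle.load(open("top0.pkl","rb"))
def cp(l): return np.array(l,float)/4.4+np.array([270,140])-0.39
base=cp([(97,120),(567,162),(537,535),(58,490)])
W=px2w(p,base,0.014)[:,:2]
B=np.array([(.14,.17),(.14,-.13),(-.1,-.13),(-.1,.17)])
def f(v):
    c,s=np.cos(v[2]),np.sin(v[2]); return (B@np.array([[c,s],[-s,c]])+v[:2]-W).ravel()
s=least_squares(f,[.4,0,0]); print(s.x[:2],np.degrees(s.x[2]),s.fun*1000)
x=s.x
def toR(X): 
    c,q=np.cos(x[2]),np.sin(x[2]); return (np.array(X)[:,:2]-x[:2])@np.array([[c,-q],[q,c]])
print("shelf",toR(px2w(p,cp([(232,346),(460,367),(445,518),(217,497)]),.031))*1000)
print("knobtop",toR(px2w(p,cp([(400,275)]),.064))*1000, "tab right end",toR(px2w(p,cp([(424,268),(418,318)]),.030))*1000)
print("body right",toR(px2w(p,cp([(319,185),(297,345)]),.030))*1000)
print("slide",toR(px2w(p,cp([(262,398),(387,404),(382,488),(257,480)]),.036))*1000)
for sl in viewer.silhouettes("slide_center",p) if 0 else []: pass
# grey mask refine
```

```text
[ 0.61397016 -0.06665187] -6.959059046636004 [ 2.0244015   1.23009484  1.13183774 -0.95272235 -2.00472945 -1.8557161
 -1.15150979  1.57834362]
shelf [[ -1.52945254  69.84775646]
 [ -1.3145605  -70.73648853]
 [-95.0405778  -68.98246959]
 [-95.49099014  70.23458105]]
knobtop [[ 45.10997625 -26.76579577]] tab right end [[ 58.68897857 -43.80481193]
 [ 26.97798495 -42.68936318]]
body right [[105.06066382  25.46032622]
 [  3.07583941  30.04905589]]
slide [[-32.84621116  48.57928032]
 [-29.29281642 -27.69992224]
 [-81.0077411  -28.97343822]
 [-83.37453803  46.99944384]]
```

```bash
cat >> h.py <<'E'
RX=np.array([0.614,-0.0667]); RY=np.radians(-7.0)
def r2w(x,y): 
    c,s=np.cos(RY),np.sin(RY); return RX+np.array([c*x-s*y,s*x+c*y])/1000
def w2r(X):
    c,s=np.cos(RY),np.sin(RY); d=(np.array(X)[:2]-RX)*1000; return np.array([c*d[0]+s*d[1],-s*d[0]+c*d[1]])
def plan(xyz,yaw):
    from scipy.spatial.transform import Rotation as Ro
    o=r.get_obs(); R0=Ro.from_euler('xyz',o['orientation'],degrees=True)
    R1=Ro.from_euler('xyz',[180,0,yaw],degrees=True)
    d=R0.inv().apply(np.array(xyz)-o['position'])*1000
    rv=(R0.inv()*R1).as_rotvec()
    print("t",round(o['time'],2),"travel",d.round(1),"len",np.linalg.norm(d).round(1),"rot",rv.round(4),"reader pos",w2r(o['position']).round(1),"z",o['position'][2].round(4))
def st():
    o=r.get_obs(); print(round(o['time'],2),"reader",w2r(o['position']).round(1),"z",(o['position'][2]*1000).round(1),"ori",o['orientation'].round(2),"F",o['ft_force'].round(1),"w",round(o['gripper_width'],3))
E
python3 - <<'E'
from h import *
plan([.45,-.08,.25],173)
E
```

```text
t 0.6 travel [-454.2 -474.   -18.7] len 656.8 rot [ 1.000e-04  0.000e+00 -1.656e-01] reader pos [-531.   509.2] z 0.2313
```

Request:
{"fn": "send_rows", "kwargs": {
  "rows": [
    {"travel":[-40,-42,-2],"rot":[0,0,0],"claw":0},
    {"travel":[-80,-84,-4],"rot":[0,0,-0.05],"claw":100},
    {"travel":[-120,-126,-6],"rot":[0,0,-0.08],"claw":255},
    {"travel":[-160,-168,-8],"rot":[0,0,-0.1],"claw":255},
    {"travel":[-200,-210,-10],"rot":[0,0,-0.12],"claw":255},
    {"travel":[-240,-252,-12],"rot":[0,0,-0.14],"claw":255},
    {"travel":[-280,-294,-14],"rot":[0,0,-0.15],"claw":255},
    {"travel":[-320,-336,-16],"rot":[0,0,-0.166],"claw":255},
    {"travel":[-360,-378,-18],"rot":[0,0,-0.166],"claw":255},
    {"travel":[-400,-420,-18],"rot":[0,0,-0.166],"claw":255}
  ]
}}

```text
time: 1.85
position: [0.414, -0.0148, 0.2498]
orientation: [180.0, 0.1, 173.0]
ft_force: [0.7, 0.8, -0.1]
gripper_width: 0.002
```

Run:
```python
from h import *
st()
p=shot("scene","scene1"); pickle.dump(p,open("scene1.pkl","wb"))
p=shot("top","top1")
plan([*r2w(40,0),.15],173)
```

```text
1.85 reader [-204.9   27.1] z 249.8 ori [1.7998e+02 9.0000e-02 1.7300e+02] F [ 0.7  0.8 -0.1] w 0.002
t 1.95 travel [-244.4  -23.5   98.7] len 264.6 rot [-0.0011 -0.0006 -0.0059] reader pos [-204.2   25.1] z 0.2488
```

View pics/scene1.png

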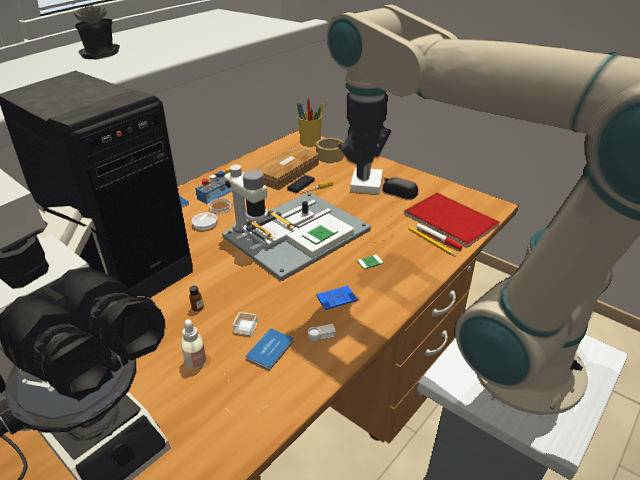

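View pics/top1.png

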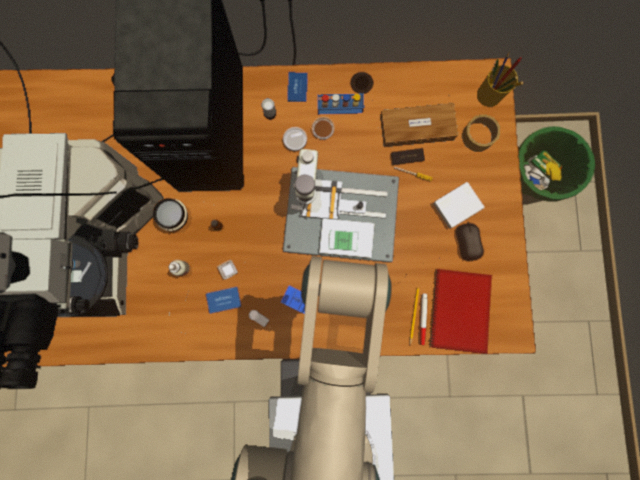

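Run:
```python
from h import *
p=pickle.load(open("scene1.pkl","rb"))
c=p["frame"][160:280,220:380,::-1].copy()
c=cv2.resize(c,None,fx=5,fy=5,interpolation=cv2.INTER_CUBIC)
def dr(pts,col,closed=True):
    q=((w2px(p,pts)-[220,160]+.5)*5).astype(int)
    if len(q)==1: cv2.circle(c,tuple(int(v) for v in q[0]),4,col,-1)
    else: cv2.polylines(c,[q.reshape(-1,1,2)],closed,col,1)
def P(x,y,z): return [*r2w(x,y),z/1000]
dr([P(-100,-130,14),P(140,-130,14),P(140,170,14),P(-100,170,14)],(0,0,255))
dr([P(-95,-70,31),P(-1,-70,31),P(-1,70,31),P(-95,70,31)],(255,0,0))
dr([P(40,-27,64)],(255,0,255)); dr([P(40,-27,30)],(255,0,255)); dr([P(47,120,86)],(0,255,255))
dr([P(-56.6+a,9.7+b,36) for a,b in[(-25,-38),(25,-38),(25,38),(-25,38)]],(0,0,0))
cv2.imwrite("pics/sc1.png",c)
```

```text
(no output)
```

View pics/sc1.png

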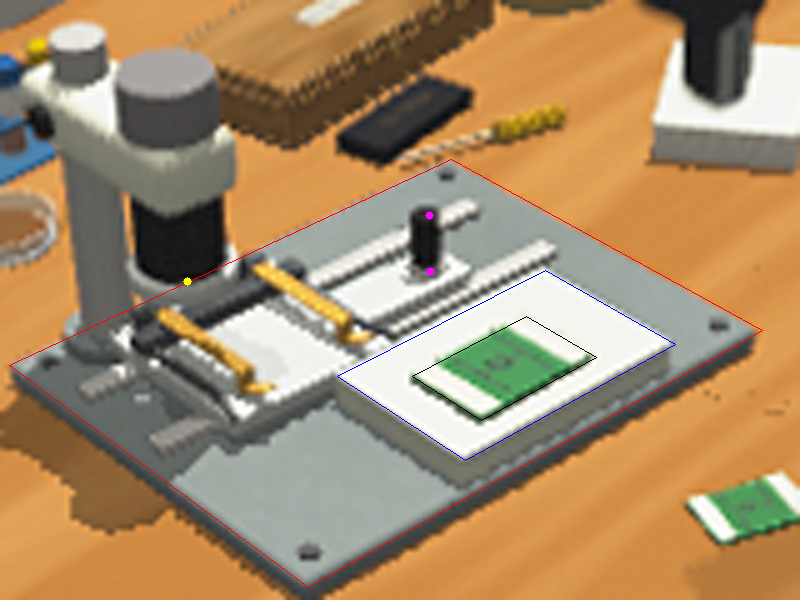

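Request:
{"fn": "send_rows", "kwargs": {
  "rows": [
    {"travel":[-40,-3,12],"rot":[0,0,-0.006],"claw":255},
    {"travel":[-80,-6,25],"rot":[0,0,-0.006],"claw":255},
    {"travel":[-120,-9,50],"rot":[0,0,-0.006],"claw":255},
    {"travel":[-160,-12,70],"rot":[0,0,-0.006],"claw":255},
    {"travel":[-200,-15,90],"rot":[0,0,-0.006],"claw":255},
    {"travel":[-230,-18,98],"rot":[0,0,-0.006],"claw":255},
    {"travel":[-244,-18.5,98],"rot":[0,0,-0.006],"claw":255},
    {"travel":[-244,-18.5,98],"rot":[0,0,-0.006],"claw":255}
  ]
}}

```text
time: 2.95
position: [0.6542, -0.066, 0.15]
orientation: [-179.9, -0.1, 173.0]
ft_force: [-0.9, 0.1, -0.3]
gripper_width: 0.0
```

Run:
```python
from h import *
st(); plan([*r2w(40,5),.042],173)
p=shot("scene","scene2")
c=p["frame"][120:280,200:410,::-1]
cv2.imwrite("pics/sc2.png",cv2.resize(c,None,fx=3.7,fy=3.7,interpolation=cv2.INTER_CUBIC))
```

```text
2.95 reader [39.8  5.6] z 150.0 ori [-1.7995e+02 -8.0000e-02  1.7303e+02] F [-0.9  0.1 -0.3] w 0.0
t 2.95 travel [ -0.4  -0.5 108. ] len 108.0 rot [-0.0009 -0.0015  0.0005] reader pos [39.8  5.6] z 0.15
```

View pics/sc2.png

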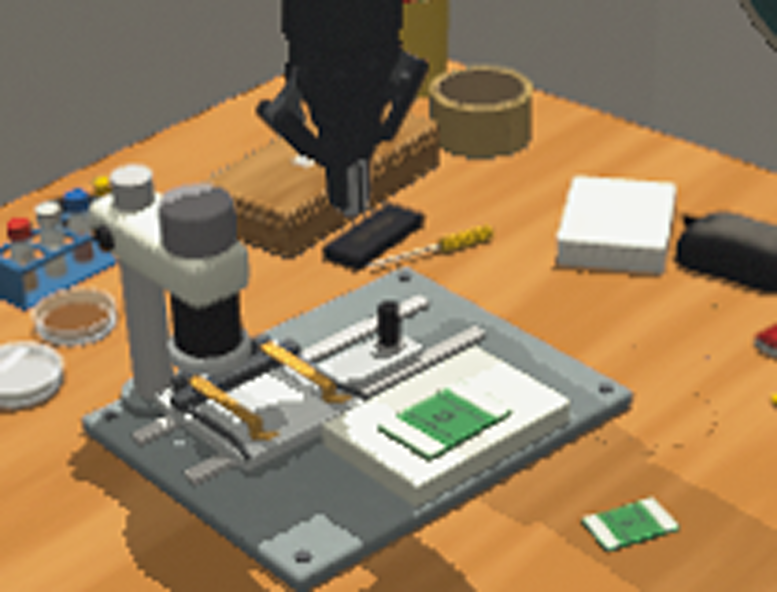

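Request:
{"fn": "send_rows", "kwargs": {
  "rows": [
    {"travel":[0,0,30],"rot":[0,0,0],"claw":255},
    {"travel":[0,0,60],"rot":[0,0,0],"claw":255},
    {"travel":[0,0,85],"rot":[0,0,0],"claw":255},
    {"travel":[0,0,102],"rot":[0,0,0],"claw":255},
    {"travel":[0,0,106],"rot":[0,0,0],"claw":255},
    {"travel":[0,0,106],"rot":[0,0,0],"claw":255}
  ]
}}

```text
time: 3.75
position: [0.6539, -0.066, 0.0453]
orientation: [-179.9, -0.0, 173.0]
ft_force: [-0.3, -1.0, -0.4]
gripper_width: 0.002
```

Run:
```python
from h import *
st()
p=shot("scene","scene3")
c=p["frame"][120:280,200:410,::-1]
cv2.imwrite("pics/sc3.png",cv2.resize(c,None,fx=3.7,fy=3.7,interpolation=cv2.INTER_CUBIC))
```

```text
3.75 reader [39.5  5.5] z 45.3 ori [-179.94   -0.    173.03] F [-0.3 -1.  -0.4] w 0.002
```

View pics/sc3.png

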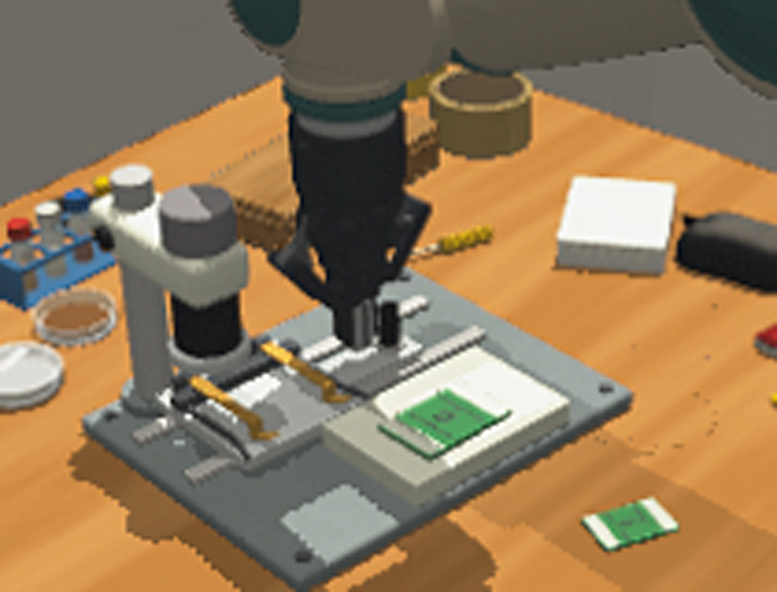

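Request:
{"fn": "send_rows", "kwargs": {
  "rows": [
    {"travel":[0,-6,0],"rot":[0,0,0],"claw":255},
    {"travel":[0,-14,0],"rot":[0,0,0],"claw":255},
    {"travel":[0,-24,0],"rot":[0,0,0],"claw":255},
    {"travel":[0,-34,0],"rot":[0,0,0],"claw":255},
    {"travel":[0,-44,0],"rot":[0,0,0],"claw":255},
    {"travel":[0,-54,0],"rot":[0,0,0],"claw":255},
    {"travel":[0,-64,0],"rot":[0,0,0],"claw":255},
    {"travel":[0,-72,0],"rot":[0,0,0],"claw":255},
    {"travel":[0,-76,0],"rot":[0,0,0],"claw":255},
    {"travel":[0,-78,0],"rot":[0,0,0],"claw":255}
  ]
}}

```text
time: 5.05
position: [0.6446, -0.1437, 0.0458]
orientation: [-179.9, 0.0, 173.0]
ft_force: [1.4, 2.7, 2.2]
gripper_width: -0.002
```

Run:
```python
from h import *
st()
```

```text
5.05 reader [ 39.8 -72.7] z 45.8 ori [-1.7994e+02  3.0000e-02  1.7302e+02] F [1.4 2.7 2.2] w -0.002
```

Moving it (≈2.7 N). Creep to the stop.

Request:
{"fn": "send_rows", "kwargs": {
  "rows": [
    {"travel":[0,-2,0],"rot":[0,0,0],"claw":255},
    {"travel":[0,-4,0],"rot":[0,0,0],"claw":255},
    {"travel":[0,-6,0],"rot":[0,0,0],"claw":255},
    {"travel":[0,-8,0],"rot":[0,0,0],"claw":255},
    {"travel":[0,-9,0],"rot":[0,0,0],"claw":255}
  ]
}}

```text
time: 5.68
position: [0.6435, -0.1528, 0.0457]
orientation: [-179.9, 0.0, 173.0]
ft_force: [1.4, 2.2, 1.6]
gripper_width: 0.003
```

Request:
{"fn": "send_rows", "kwargs": {
  "rows": [
    {"travel":[0,-2,0],"rot":[0,0,0],"claw":255},
    {"travel":[0,-4,0],"rot":[0,0,0],"claw":255},
    {"travel":[0,-6,0],"rot":[0,0,0],"claw":255}
  ]
}}

```text
time: 6.05
position: [0.6433, -0.1544, 0.0457]
orientation: [179.6, -0.0, 173.2]
ft_force: [2.5, 21.5, 4.6]
gripper_width: -0.001
```

Run:
```python
from h import *
st()
p=shot("scene","scene4")
c=p["frame"][120:280,200:410,::-1]
cv2.imwrite("pics/sc4.png",cv2.resize(c,None,fx=3.7,fy=3.7,interpolation=cv2.INTER_CUBIC))
```

```text
6.05 reader [ 39.7 -83.4] z 45.7 ori [ 1.7964e+02 -2.0000e-02  1.7317e+02] F [ 2.5 21.5  4.6] w -0.001
```

View pics/sc4.png

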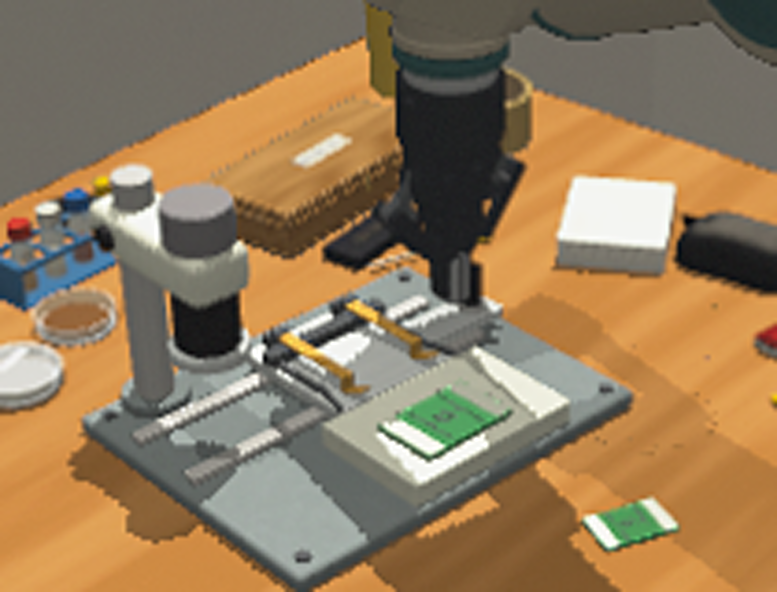

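Request:
{"fn": "send_rows", "kwargs": {
  "rows": [
    {"travel":[0,6,0],"rot":[0,0,0],"claw":255},
    {"travel":[0,10,-2],"rot":[0,0,0],"claw":255},
    {"travel":[0,10,-40],"rot":[0,0,0],"claw":255},
    {"travel":[0,10,-80],"rot":[0,0,0],"claw":255},
    {"travel":[0,10,-90],"rot":[0,0,0],"claw":255},
    {"travel":[0,10,-90],"rot":[0,0,0],"claw":255}
  ]
}}

```text
time: 6.85
position: [0.6444, -0.1454, 0.1359]
orientation: [179.7, 0.0, 173.2]
ft_force: [-0.5, -0.8, -0.1]
gripper_width: -0.002
```

Run:
```python
from h import *
st(); plan([*r2w(-56.6,9.7),.11],85)
```

```text
6.85 reader [ 39.8 -74.4] z 135.9 ori [1.7966e+02 1.0000e-02 1.7315e+02] F [-0.5 -0.8 -0.1] w -0.002
t 6.85 travel [96.2 84.2 26.3] len 130.5 rot [ 0.0048 -0.0044  1.5385] reader pos [ 39.8 -74.4] z 0.1359
```

Request:
{"fn": "send_rows", "kwargs": {
  "rows": [
    {"travel":[14,10,0],"rot":[0,0,0.17],"claw":255},
    {"travel":[28,20,0],"rot":[0,0,0.34],"claw":255},
    {"travel":[42,32,5],"rot":[0,0,0.51],"claw":200},
    {"travel":[56,44,10],"rot":[0,0,0.68],"claw":150},
    {"travel":[70,58,15],"rot":[0,0,0.85],"claw":100},
    {"travel":[84,72,20],"rot":[0,0,1.02],"claw":69},
    {"travel":[96,84,26],"rot":[0,0,1.19],"claw":69},
    {"travel":[96,84,26],"rot":[0,0,1.36],"claw":69},
    {"travel":[96,84,26],"rot":[0,0,1.538],"claw":69},
    {"travel":[96,84,26],"rot":[0,0,1.538],"claw":69}
  ]
}}

```text
time: 8.1
position: [0.5582, -0.0504, 0.1083]
orientation: [-179.8, -0.3, 85.1]
ft_force: [0.5, -0.1, 0.5]
gripper_width: 0.728
```

Run:
```python
from h import *
st(); plan([*r2w(-56.6,9.7),.11],85)
p=shot("scene","scene5")
c=p["frame"][120:280,200:410,::-1]
cv2.imwrite("pics/sc5.png",cv2.resize(c,None,fx=3.7,fy=3.7,interpolation=cv2.INTER_CUBIC))
```

```text
8.1 reader [-57.4   9.4] z 108.3 ori [-179.84   -0.34   85.11] F [ 0.5 -0.1  0.5] w 0.728
t 8.1 travel [ 0.3  0.8 -1.7] len 1.9 rot [-0.0029 -0.006   0.0019] reader pos [-57.4   9.4] z 0.1083
```

View pics/sc5.png

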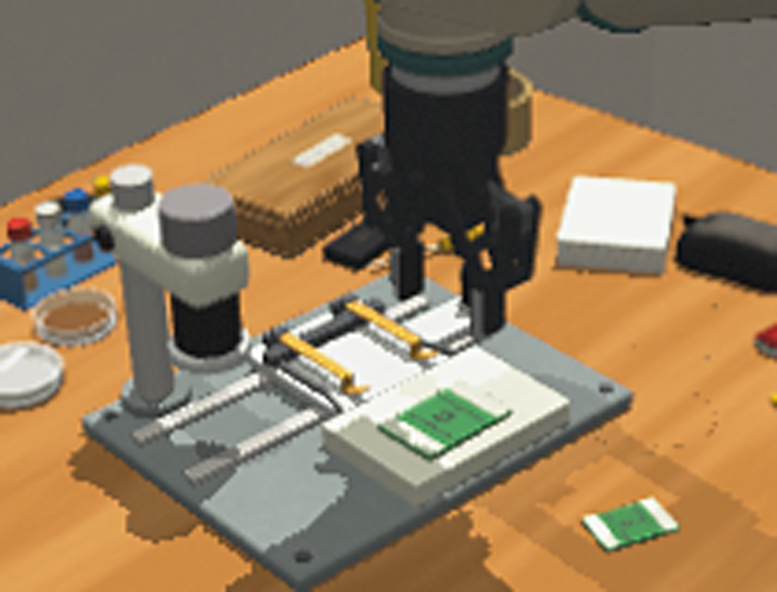

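Request:
{"fn": "send_rows", "kwargs": {
  "rows": [
    {"travel":[0.3,0.8,25],"rot":[0,-0.006,0],"claw":69},
    {"travel":[0.3,0.8,50],"rot":[0,-0.006,0],"claw":69},
    {"travel":[0.3,0.8,68],"rot":[0,-0.006,0],"claw":69},
    {"travel":[0.3,0.8,76],"rot":[0,-0.006,0],"claw":69},
    {"travel":[0.3,0.8,77],"rot":[0,-0.006,0],"claw":69},
    {"travel":[0.3,0.8,77],"rot":[0,-0.006,0],"claw":69}
  ]
}}

```text
time: 8.9
position: [0.5596, -0.0498, 0.0325]
orientation: [-180.0, 0.0, 85.3]
ft_force: [-0.2, -0.4, -0.1]
gripper_width: 0.734
```

Run:
```python
from h import *
st(); plan([*r2w(-56.6,9.7),.026],85)
p=shot("scene","scene6")
c=p["frame"][160:260,250:380,::-1]
cv2.imwrite("pics/sc6.png",cv2.resize(c,None,fx=6,fy=6,interpolation=cv2.INTER_CUBIC))
```

```text
8.9 reader [-56.1  10.1] z 32.5 ori [-1.7995e+02  1.0000e-02  8.5250e+01] F [-0.2 -0.4 -0.1] w 0.734
t 8.9 travel [-0.4 -0.6  6.5] len 6.6 rot [-0.0009  0.0002  0.0044] reader pos [-56.1  10.1] z 0.0325
```

View pics/sc6.png

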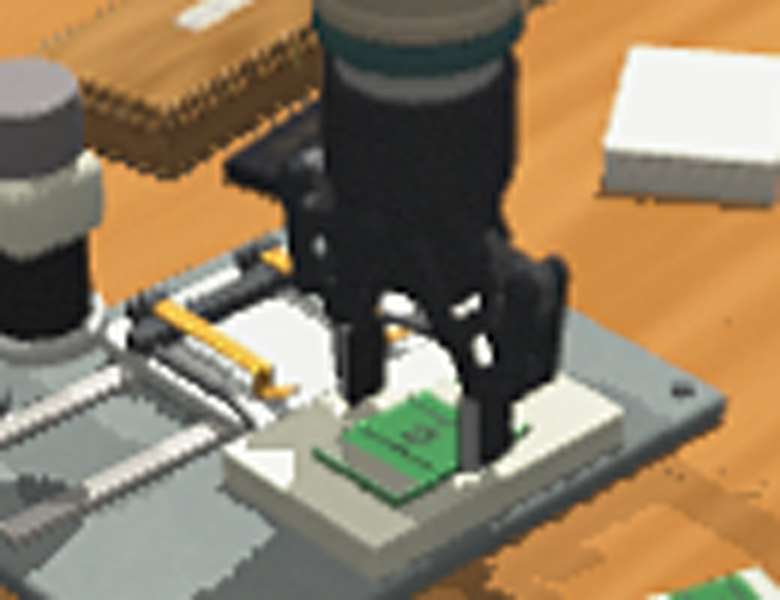

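Request:
{"fn": "send_rows", "kwargs": {
  "rows": [
    {"travel":[0,0,0],"rot":[0,0,0],"claw":82},
    {"travel":[0,0,1],"rot":[0,0,0],"claw":82},
    {"travel":[0,0,2],"rot":[0,0,0],"claw":82},
    {"travel":[0,0,3],"rot":[0,0,0],"claw":82},
    {"travel":[0,0,3],"rot":[0,0,0],"claw":82}
  ],
  "squeeze": 20
}}

```text
time: 9.57
position: [0.5595, -0.0498, 0.0295]
orientation: [-179.9, 0.0, 85.2]
ft_force: [0.4, -0.3, 0.4]
gripper_width: 0.678
```

Request:
{"fn": "send_rows", "kwargs": {
  "rows": [
    {"travel":[0,0,0.7],"rot":[0,0,0],"claw":82},
    {"travel":[0,0,1.5],"rot":[0,0,0],"claw":82},
    {"travel":[0,0,1.5],"rot":[0,0,0],"claw":82}
  ]
}}

```text
time: 9.95
position: [0.5595, -0.0498, 0.0278]
orientation: [-179.9, 0.0, 85.2]
ft_force: [-0.3, 0.4, -0.2]
gripper_width: 0.681
```

Request:
{"fn": "send_rows", "kwargs": {
  "rows": [
    {"travel":[0,0,0.7],"rot":[0,0,0],"claw":82},
    {"travel":[0,0,1.3],"rot":[0,0,0],"claw":82},
    {"travel":[0,0,1.3],"rot":[0,0,0],"claw":82}
  ]
}}

```text
time: 10.32
position: [0.5595, -0.0498, 0.0265]
orientation: [-179.9, 0.0, 85.2]
ft_force: [-0.0, 0.1, 0.5]
gripper_width: 0.679
```

Request:
{"fn": "send_rows", "kwargs": {
  "rows": [
    {"travel":[0,0,-1.5],"rot":[0,0,0],"claw":82},
    {"travel":[0,0,-1.5],"rot":[0,0,0],"claw":92},
    {"travel":[0,0,-1.5],"rot":[0,0,0],"claw":105},
    {"travel":[0,0,-1.5],"rot":[0,0,0],"claw":115},
    {"travel":[0,0,-1.5],"rot":[0,0,0],"claw":120},
    {"travel":[0,0,-1.5],"rot":[0,0,0],"claw":120}
  ]
}}

```text
time: 11.08
position: [0.5597, -0.0498, 0.0283]
orientation: [-180.0, 0.0, 85.2]
ft_force: [0.4, -0.2, 2.1]
gripper_width: 0.58
```

Run:
```python
from h import *
st(); plan([*r2w(-56.6,9.7),.026],85)
p=shot("scene","scene7")
c=p["frame"][160:260,250:380,::-1]
cv2.imwrite("pics/sc7.png",cv2.resize(c,None,fx=6,fy=6,interpolation=cv2.INTER_CUBIC))
```

```text
11.07 reader [-56.   10.1] z 28.3 ori [-1.7996e+02  1.0000e-02  8.5240e+01] F [ 0.4 -0.2  2.1] w 0.58
t 11.07 travel [-0.4 -0.6  2.3] len 2.4 rot [-0.0006  0.0002  0.0043] reader pos [-56.   10.1] z 0.0283
```

View pics/sc7.png

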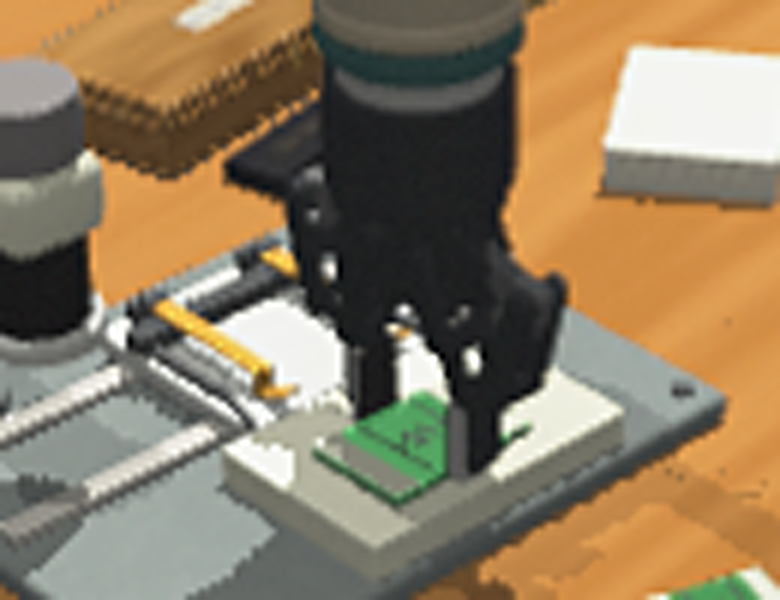

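Request:
{"fn": "send_rows", "kwargs": {
  "rows": [
    {"travel":[0,0,-0.7],"rot":[0,0,0],"claw":120},
    {"travel":[-2.5,0,-0.7],"rot":[0,0,0.01],"claw":120},
    {"travel":[-5,0,-0.7],"rot":[0,0,0.02],"claw":120},
    {"travel":[-7.5,0,-0.7],"rot":[0,0,0.03],"claw":120},
    {"travel":[-9.8,0,-0.7],"rot":[0,0,0.039],"claw":120},
    {"travel":[-9.8,0,-0.7],"rot":[0,0,0.039],"claw":120},
    {"travel":[-9.8,0,-0.7],"rot":[0,0,0.039],"claw":120}
  ]
}}

```text
time: 12.0
position: [0.5588, -0.0596, 0.029]
orientation: [-180.0, 0.0, 83.0]
ft_force: [-0.2, -1.4, -1.1]
gripper_width: 0.578
```

Run:
```python
from h import *
st(); plan([*r2w(-56.0,0),.0283],83)
p=shot("scene","scene8"); pickle.dump(p,open("s8.pkl","wb"))
c=p["frame"][160:260,250:380,::-1]
c=cv2.resize(c,None,fx=6,fy=6,interpolation=cv2.INTER_CUBIC)
def dr(pts,col):
    q=((w2px(p,pts)-[250,160]+.5)*6).astype(int); cv2.polylines(c,[q.reshape(-1,1,2)],True,col,1)
def P(x,y,z): return [*r2w(x,y),z/1000]
dr([P(-95,-70,31),P(-1,-70,31),P(-1,70,31),P(-95,70,31)],(255,0,0))
dr([P(-56+a,b,36) for a,b in[(-25,-38),(25,-38),(25,38),(-25,38)]],(0,0,255))
cv2.imwrite("pics/sc8.png",c)
```

```text
12.0 reader [-55.6   0.3] z 29.0 ori [-1.7996e+02  1.0000e-02  8.3010e+01] F [-0.2 -1.4 -1.1] w 0.578
t 12.0 travel [-0.3 -0.4  0.7] len 0.8 rot [-0.0007  0.0001  0.0002] reader pos [-55.6   0.3] z 0.029
```

View pics/sc8.png

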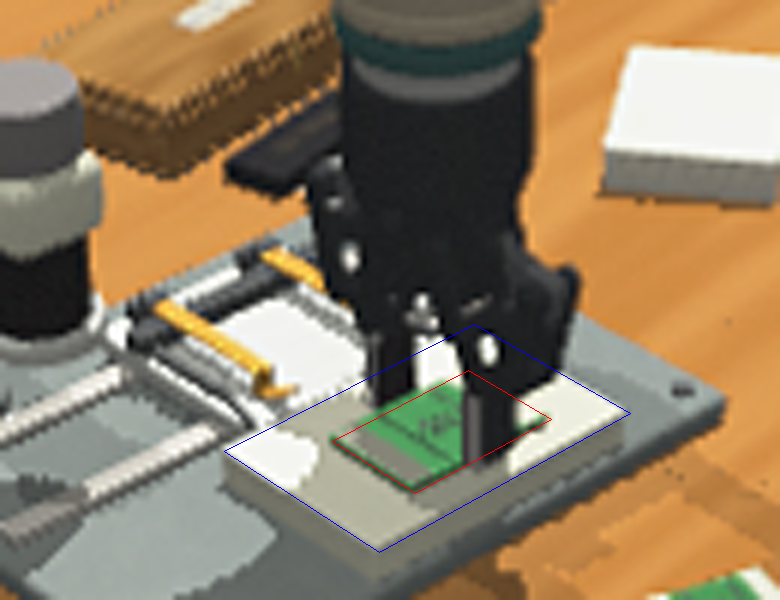

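Request:
{"fn": "send_rows", "kwargs": {
  "rows": [
    {"travel":[0,0,0.7],"rot":[0,0,0],"claw":120},
    {"travel":[0,0,0.5],"rot":[0,0,0],"claw":95},
    {"travel":[0,0,0],"rot":[0,0,0],"claw":75},
    {"travel":[0,0,0],"rot":[0,0,0],"claw":65},
    {"travel":[0,0,-10],"rot":[0,0,0],"claw":65},
    {"travel":[0,0,-40],"rot":[0,0,0],"claw":65},
    {"travel":[0,0,-80],"rot":[0,0,0],"claw":65},
    {"travel":[0,0,-85],"rot":[0,0,0],"claw":65}
  ]
}}

```text
time: 13.05
position: [0.5608, -0.0599, 0.1184]
orientation: [179.6, 0.0, 83.0]
ft_force: [0.0, 0.0, 1.1]
gripper_width: 0.744
```

Run:
```python
from h import *
st(); plan([*r2w(-110,0),.11],173)
p=shot("scene","scene9"); pickle.dump(p,open("s9.pkl","wb"))
c=p["frame"][160:260,250:380,::-1]
c=cv2.resize(c,None,fx=6,fy=6,interpolation=cv2.INTER_CUBIC)
def dr(pts,col):
    q=((w2px(p,pts)-[250,160]+.5)*6).astype(int); cv2.polylines(c,[q.reshape(-1,1,2)],True,col,1)
def P(x,y,z): return [*r2w(x,y),z/1000]
dr([P(-95,-70,31),P(-1,-70,31),P(-1,70,31),P(-95,70,31)],(255,0,0))
dr([P(-56+a,b,36) for a,b in[(-25,-38),(25,-38),(25,38),(-25,38)]],(0,0,255))
cv2.imwrite("pics/sc9.png",c)
```

```text
13.05 reader [-53.6   0.3] z 118.4 ori [1.7962e+02 3.0000e-02 8.3020e+01] F [0.  0.  1.1] w 0.744
t 13.05 travel [ -0.3 -56.4   8. ] len 57.0 rot [ 0.0047  0.0056 -1.5704] reader pos [-53.6   0.3] z 0.1184
```

View pics/sc9.png

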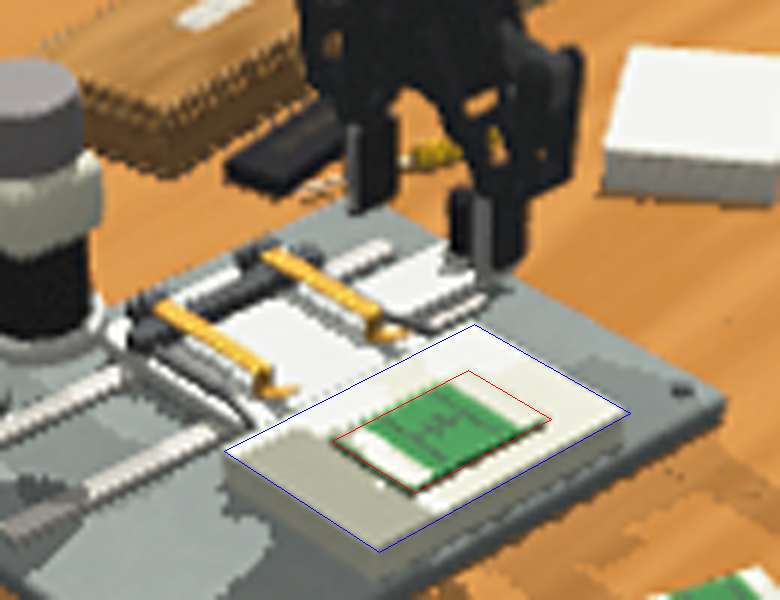

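Request:
{"fn": "send_rows", "kwargs": {
  "rows": [
    {"travel":[0,-10,0],"rot":[0,0,-0.17],"claw":100},
    {"travel":[0,-20,0],"rot":[0,0,-0.34],"claw":150},
    {"travel":[0,-30,0],"rot":[0,0,-0.51],"claw":200},
    {"travel":[0,-40,0],"rot":[0,0,-0.68],"claw":225},
    {"travel":[0,-50,0],"rot":[0,0,-0.85],"claw":225},
    {"travel":[-0.3,-58,0],"rot":[0,0,-1.02],"claw":225},
    {"travel":[-0.3,-58,0],"rot":[0,0,-1.19],"claw":225},
    {"travel":[-0.3,-58,0],"rot":[0,0,-1.36],"claw":225},
    {"travel":[-0.3,-58,0],"rot":[0.004,0.005,-1.57],"claw":225},
    {"travel":[-0.3,-58,0],"rot":[0.004,0.005,-1.57],"claw":225}
  ]
}}

```text
time: 14.35
position: [0.502, -0.0529, 0.1157]
orientation: [180.0, -0.2, 172.9]
ft_force: [0.3, -0.0, 0.4]
gripper_width: 0.119
```

Run:
```python
from h import *
st(); plan([*r2w(-110,0),.033],173)
```

```text
14.35 reader [-112.9    0. ] z 115.7 ori [179.98  -0.2  172.94] F [ 0.3 -0.   0.4] w 0.119
t 14.35 travel [-3.2 -0.1 82.7] len 82.8 rot [ 0.0003 -0.0034 -0.001 ] reader pos [-112.9    0. ] z 0.1157
```

Request:
{"fn": "send_rows", "kwargs": {
  "rows": [
    {"travel":[0,0,25],"rot":[0,-0.0034,0],"claw":225},
    {"travel":[0,0,50],"rot":[0,-0.0034,0],"claw":225},
    {"travel":[0,0,70],"rot":[0,-0.0034,0],"claw":225},
    {"travel":[0,0,80],"rot":[0,-0.0034,0],"claw":225},
    {"travel":[0,0,82.5],"rot":[0,-0.0034,0],"claw":225},
    {"travel":[0,0,82.5],"rot":[0,-0.0034,0],"claw":225},
    {"travel":[0,0,82.5],"rot":[0,-0.0034,0],"claw":225}
  ]
}}

```text
time: 15.22
position: [0.5022, -0.0529, 0.034]
orientation: [180.0, 0.1, 172.9]
ft_force: [1.0, 0.3, 0.3]
gripper_width: 0.117
```

Run:
```python
from h import *
st(); plan([*r2w(-10,0),.033],173)
```

```text
15.22 reader [-112.6    0. ] z 34.0 ori [1.7999e+02 8.0000e-02 1.7293e+02] F [1.  0.3 0.3] w 0.117
t 15.22 travel [-1.026e+02  1.000e-01  1.200e+00] len 102.6 rot [ 0.0002  0.0015 -0.0013] reader pos [-112.6    0. ] z 0.034
```

Request:
{"fn": "send_rows", "kwargs": {
  "rows": [
    {"travel":[-8,0,1],"rot":[0,0,0],"claw":225},
    {"travel":[-15,0,1],"rot":[0,0,0],"claw":225},
    {"travel":[-20,0,1],"rot":[0,0,0],"claw":225},
    {"travel":[-25,0,1],"rot":[0,0,0],"claw":225},
    {"travel":[-30,0,1],"rot":[0,0,0],"claw":225},
    {"travel":[-35,0,1],"rot":[0,0,0],"claw":225},
    {"travel":[-40,0,1],"rot":[0,0,0],"claw":225},
    {"travel":[-45,0,1],"rot":[0,0,0],"claw":225}
  ]
}}

```text
time: 16.23
position: [0.5472, -0.0585, 0.0331]
orientation: [180.0, 0.1, 172.9]
ft_force: [-0.3, 0.1, -0.3]
gripper_width: 0.117
```

```bash
cat >> h.py <<'E'
def ov(fn,sx,x0=250,y0=160):
    p=shot("scene",fn); c=p["frame"][y0:y0+100,x0:x0+130,::-1]
    c=cv2.resize(c,None,fx=6,fy=6,interpolation=cv2.INTER_CUBIC)
    P=lambda x,y,z:[*r2w(x,y),z/1000]
    def dr(pts,col):
        q=((w2px(p,pts)-[x0,y0]+.5)*6).astype(int); cv2.polylines(c,[q.reshape(-1,1,2)],True,col,1)
    if sx is not None:
        dr([P(sx+a,b,36) for a,b in[(-25,-38),(25,-38),(25,38),(-25,38)]],(0,0,255))
    cv2.imwrite(f"pics/{fn}.png",c)
E
python3 - <<'E'
from h import *
st(); x=w2r(r.get_obs()['position'])[0]; ov("s10",x+36)
E
```

```text
16.23 reader [-67.3  -0. ] z 33.1 ori [1.7999e+02 8.0000e-02 1.7292e+02] F [-0.3  0.1 -0.3] w 0.117
```

View pics/s10.png

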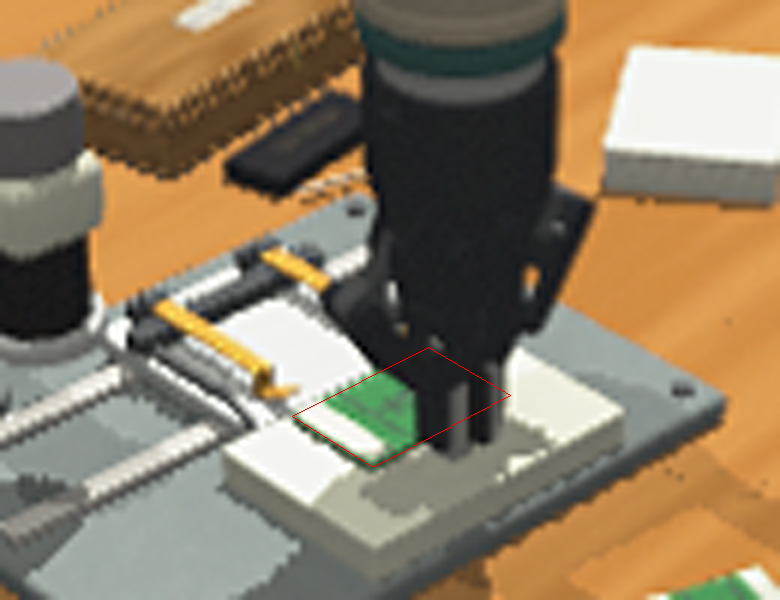

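Request:
{"fn": "send_rows", "kwargs": {
  "rows": [
    {"travel":[-4,0,0.3],"rot":[0,0,0],"claw":225},
    {"travel":[-9,0,0.6],"rot":[0,0,0],"claw":225},
    {"travel":[-14,0,0.6],"rot":[0,0,0],"claw":225},
    {"travel":[-19,0,0.6],"rot":[0,0,0],"claw":225},
    {"travel":[-24,0,0.6],"rot":[0,0,0],"claw":225},
    {"travel":[-29,0,0.6],"rot":[0,0,0],"claw":225},
    {"travel":[-34,0,0.6],"rot":[0,0,0],"claw":225},
    {"travel":[-39,0,0.6],"rot":[0,0,0],"claw":225}
  ]
}}

```text
time: 17.27
position: [0.5866, -0.0634, 0.0326]
orientation: [180.0, 0.1, 172.9]
ft_force: [-3.9, 0.6, 0.7]
gripper_width: 0.116
```

Run:
```python
from h import *
st(); x=w2r(r.get_obs()['position'])[0]; ov("s11",x+36)
```

```text
17.27 reader [-27.6  -0.1] z 32.6 ori [1.7999e+02 1.0000e-01 1.7292e+02] F [-3.9  0.6  0.7] w 0.116
```

View pics/s11.png

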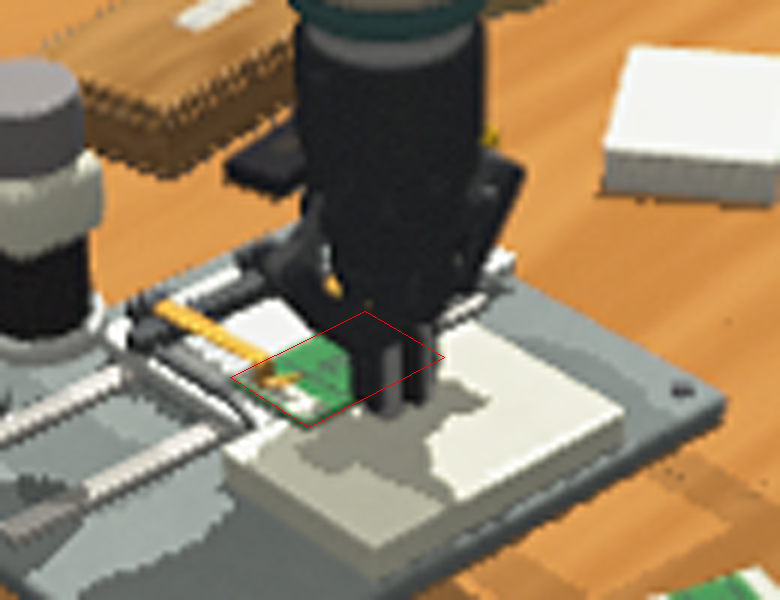

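Request:
{"fn": "send_rows", "kwargs": {
  "rows": [
    {"travel":[-4,0,0],"rot":[0,0,0],"claw":225},
    {"travel":[-8,0,0],"rot":[0,0,0],"claw":225},
    {"travel":[-12,0,0],"rot":[0,0,0],"claw":225},
    {"travel":[-16,0,0],"rot":[0,0,0],"claw":225},
    {"travel":[-20,0,0],"rot":[0,0,0],"claw":225},
    {"travel":[-24,0,0],"rot":[0,0,0],"claw":225},
    {"travel":[-28,0,0],"rot":[0,0,0],"claw":225},
    {"travel":[-32,0,0],"rot":[0,0,0],"claw":225}
  ]
}}

```text
time: 18.32
position: [0.6192, -0.0675, 0.0328]
orientation: [180.0, 0.2, 172.9]
ft_force: [-3.5, 1.3, 1.8]
gripper_width: 0.12
```

Request:
{"fn": "send_rows", "kwargs": {
  "rows": [
    {"travel":[-1,0,0],"rot":[0,0,0],"claw":225},
    {"travel":[-2,0,0],"rot":[0,0,0],"claw":225},
    {"travel":[-3,0,0],"rot":[0,0,0],"claw":225},
    {"travel":[-4,0,0],"rot":[0,0,0],"claw":225},
    {"travel":[-5,0,0],"rot":[0,0,0],"claw":225}
  ]
}}

```text
time: 18.95
position: [0.6248, -0.0682, 0.0331]
orientation: [180.0, 0.3, 172.9]
ft_force: [-0.1, 0.1, 0.4]
gripper_width: 0.114
```

Run:
```python
from h import *
st(); x=w2r(r.get_obs()['position'])[0]; ov("s12",x+36)
```

```text
18.95 reader [10.9 -0.2] z 33.1 ori [179.99   0.26 172.92] F [-0.1  0.1  0.4] w 0.114
```

View pics/s12.png

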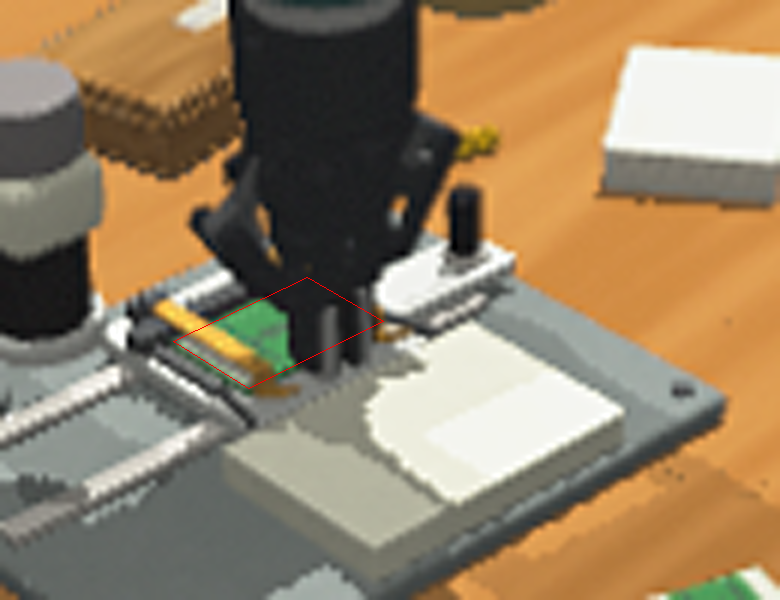

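Request:
{"fn": "send_rows", "kwargs": {
  "rows": [
    {"travel":[-0.5,0,0],"rot":[0,0,0],"claw":225},
    {"travel":[-1,0,0],"rot":[0,0,0],"claw":225},
    {"travel":[-1.5,0,0],"rot":[0,0,0],"claw":225}
  ]
}}

```text
time: 19.38
position: [0.6264, -0.0684, 0.0332]
orientation: [180.0, 0.3, 172.9]
ft_force: [-0.7, 0.3, 0.7]
gripper_width: 0.117
```

Request:
{"fn": "send_rows", "kwargs": {
  "rows": [
    {"travel":[-0.5,0,0],"rot":[0,0,0],"claw":225},
    {"travel":[-1,0,0],"rot":[0,0,0],"claw":225},
    {"travel":[-1.2,0,0],"rot":[0,0,0],"claw":225}
  ]
}}

```text
time: 19.75
position: [0.6275, -0.0685, 0.0332]
orientation: [180.0, 0.2, 172.9]
ft_force: [-1.7, 0.1, 0.8]
gripper_width: 0.12
```

Request:
{"fn": "send_rows", "kwargs": {
  "rows": [
    {"travel":[-0.5,0,0],"rot":[0,0,0],"claw":225},
    {"travel":[-1,0,0],"rot":[0,0,0],"claw":225}
  ]
}}

```text
time: 20.0
position: [0.6278, -0.0685, 0.033]
orientation: [180.0, 0.1, 172.9]
ft_force: [-6.3, 0.1, 3.6]
gripper_width: 0.113
```

Request:
{"fn": "send_rows", "kwargs": {
  "rows": [
    {"travel":[2,0,0],"rot":[0,0,0],"claw":225},
    {"travel":[8,0,0],"rot":[0,0,0],"claw":225},
    {"travel":[10,0,-5],"rot":[0,0,0],"claw":225},
    {"travel":[20,0,-40],"rot":[0,0,0],"claw":235},
    {"travel":[50,0,-80],"rot":[0,0,0],"claw":255},
    {"travel":[90,0,-100],"rot":[0,0,0],"claw":255},
    {"travel":[130,0,-110],"rot":[0,0,0],"claw":255},
    {"travel":[150,0,-110],"rot":[0,0,0],"claw":255},
    {"travel":[150,0,-110],"rot":[0,0,0],"claw":255}
  ]
}}

```text
time: 21.12
position: [0.4783, -0.05, 0.1435]
orientation: [180.0, 0.2, 172.9]
ft_force: [0.3, -1.3, 0.6]
gripper_width: 0.002
```

Run:
```python
from h import *
st(); ov("s13",47,220,155); t=shot("top","t13")
c=t["frame"][150:260,280:400,::-1]
cv2.imwrite("pics/t13c.png",cv2.resize(c,None,fx=5,fy=5,interpolation=cv2.INTER_CUBIC))
```

```text
21.12 reader [-136.7    0. ] z 143.5 ori [179.99   0.23 172.92] F [ 0.3 -1.3  0.6] w 0.002
```

View pics/s13.png

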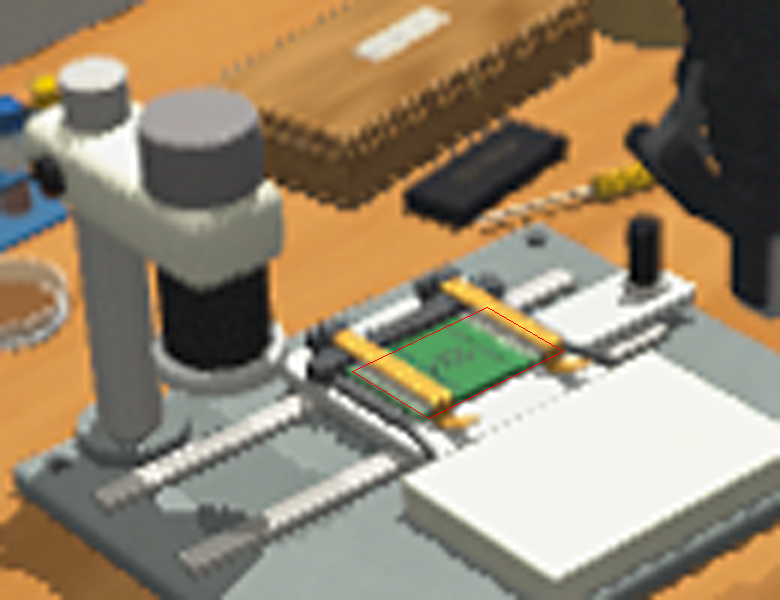

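View pics/t13c.png

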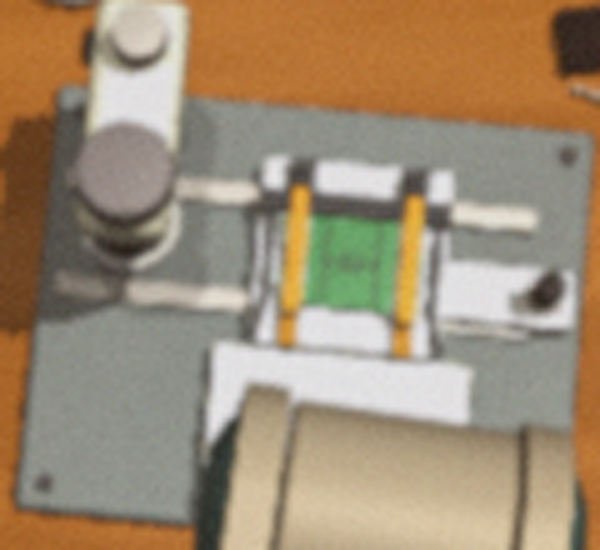

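Request:
{"fn": "send_rows", "kwargs": {
  "rows": [
    {"travel":[-22,-18,0],"rot":[0,0,0],"claw":255},
    {"travel":[-48,-38,0],"rot":[0,0,0],"claw":255},
    {"travel":[-74,-58,0],"rot":[0,0,0],"claw":255},
    {"travel":[-100,-79,0],"rot":[0,0,0],"claw":255},
    {"travel":[-126,-100,0],"rot":[0,0,0],"claw":255},
    {"travel":[-152,-121,0],"rot":[0,0,0],"claw":255},
    {"travel":[-172,-137,0],"rot":[0,0,0],"claw":255},
    {"travel":[-177,-142,0],"rot":[0,0,0],"claw":255},
    {"travel":[-177,-142,0],"rot":[0,0,0],"claw":255}
  ]
}}

```text
time: 22.35
position: [0.6374, -0.2129, 0.1429]
orientation: [180.0, 0.1, 172.9]
ft_force: [0.2, -0.3, -0.6]
gripper_width: 0.001
```

Run:
```python
from h import *
st(); plan([*r2w(40,-142),.045],173)
```

```text
22.35 reader [  41.1 -142.2] z 142.9 ori [1.7997e+02 1.4000e-01 1.7291e+02] F [ 0.2 -0.3 -0.6] w 0.001
t 22.35 travel [ 1.3  0.2 97.9] len 97.9 rot [ 0.0005  0.0024 -0.0016] reader pos [  41.1 -142.2] z 0.1429
```

Request:
{"fn": "send_rows", "kwargs": {
  "rows": [
    {"travel":[1,0,30],"rot":[0,0,0],"claw":255},
    {"travel":[1,0,60],"rot":[0,0,0],"claw":255},
    {"travel":[1,0,85],"rot":[0,0,0],"claw":255},
    {"travel":[1,0,97],"rot":[0,0,0],"claw":255},
    {"travel":[1,0,98],"rot":[0,0,0],"claw":255},
    {"travel":[1,0,98],"rot":[0,0,0],"claw":255}
  ]
}}

```text
time: 23.1
position: [0.6373, -0.2127, 0.0464]
orientation: [180.0, 0.3, 172.9]
ft_force: [0.1, 0.5, 0.2]
gripper_width: 0.002
```

Request:
{"fn": "send_rows", "kwargs": {
  "rows": [
    {"travel":[0,6,0],"rot":[0,0,0],"claw":255},
    {"travel":[0,14,0],"rot":[0,0,0],"claw":255},
    {"travel":[0,22,0],"rot":[0,0,0],"claw":255},
    {"travel":[0,31,0],"rot":[0,0,0],"claw":255},
    {"travel":[0,40,0],"rot":[0,0,0],"claw":255},
    {"travel":[0,50,0],"rot":[0,0,0],"claw":255},
    {"travel":[0,60,0],"rot":[0,0,0],"claw":255},
    {"travel":[0,70,0],"rot":[0,0,0],"claw":255},
    {"travel":[0,80,0],"rot":[0,0,0],"claw":255},
    {"travel":[0,88,0],"rot":[0,0,0],"claw":255}
  ]
}}

```text
time: 24.35
position: [0.6482, -0.1247, 0.0464]
orientation: [180.0, 0.2, 172.9]
ft_force: [0.4, -3.6, 2.4]
gripper_width: 0.001
```

Run:
```python
from h import *
st(); ov("s14",None,220,155)
```

```text
24.35 reader [ 41.  -53.4] z 46.4 ori [179.99   0.25 172.93] F [ 0.4 -3.6  2.4] w 0.001
```

View pics/s14.png

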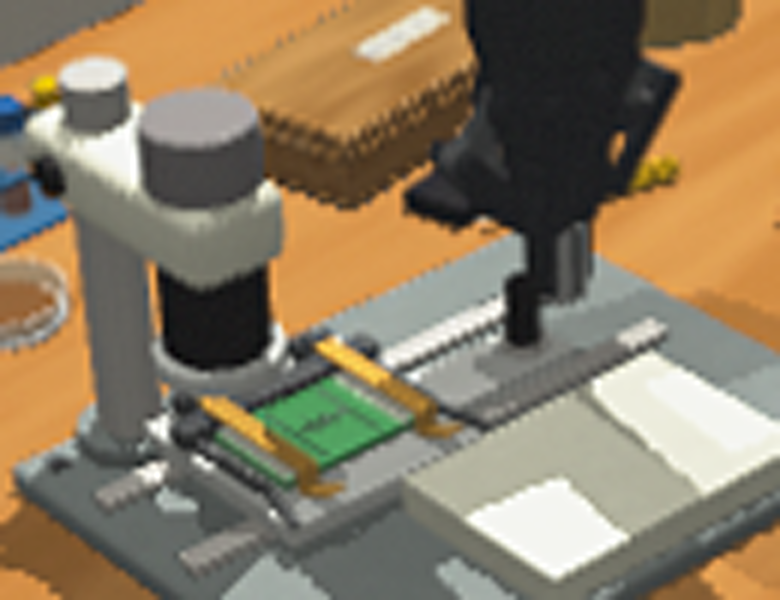

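Request:
{"fn": "send_rows", "kwargs": {
  "rows": [
    {"travel":[0,6,0],"rot":[0,0,0],"claw":255},
    {"travel":[0,14,0],"rot":[0,0,0],"claw":255},
    {"travel":[0,22,0],"rot":[0,0,0],"claw":255},
    {"travel":[0,30,0],"rot":[0,0,0],"claw":255},
    {"travel":[0,37,0],"rot":[0,0,0],"claw":255},
    {"travel":[0,40,0],"rot":[0,0,0],"claw":255},
    {"travel":[0,42,0],"rot":[0,0,0],"claw":255},
    {"travel":[0,44,0],"rot":[0,0,0],"claw":255}
  ]
}}

```text
time: 25.4
position: [0.6536, -0.08, 0.0462]
orientation: [180.0, 0.2, 173.0]
ft_force: [-0.3, -2.9, -0.3]
gripper_width: 0.003
```

Request:
{"fn": "send_rows", "kwargs": {
  "rows": [
    {"travel":[0,1,0],"rot":[0,0,0],"claw":255},
    {"travel":[0,2,0],"rot":[0,0,0],"claw":255},
    {"travel":[0,3,0],"rot":[0,0,0],"claw":255},
    {"travel":[0,4,0],"rot":[0,0,0],"claw":255}
  ]
}}

```text
time: 25.9
position: [0.6539, -0.077, 0.0462]
orientation: [-179.9, 0.2, 172.9]
ft_force: [-0.1, -8.9, 1.1]
gripper_width: -0.0
```

Run:
```python
from h import *
st()
```

```text
25.9 reader [40.9 -5.4] z 46.2 ori [-179.94    0.22  172.93] F [-0.1 -8.9  1.1] w -0.0
```

Request:
{"fn": "send_rows", "kwargs": {
  "rows": [
    {"travel":[0,1,0],"rot":[0,0,0],"claw":255},
    {"travel":[0,2,0],"rot":[0,0,0],"claw":255}
  ]
}}

```text
time: 26.15
position: [0.654, -0.0769, 0.0463]
orientation: [-179.8, 0.2, 172.9]
ft_force: [-1.3, -10.8, 0.5]
gripper_width: -0.0
```

Request:
{"fn": "send_rows", "kwargs": {
  "rows": [
    {"travel":[0,1,0],"rot":[0,0,0],"claw":255},
    {"travel":[0,-3,0],"rot":[0,0,0],"claw":255},
    {"travel":[0,-12,0],"rot":[0,0,0],"claw":255},
    {"travel":[0,-18,-10],"rot":[0,0,0],"claw":255},
    {"travel":[0,-25,-50],"rot":[0,0,0],"claw":255},
    {"travel":[30,-25,-90],"rot":[0,0,0],"claw":255},
    {"travel":[80,-25,-110],"rot":[0,0,0],"claw":255},
    {"travel":[130,-25,-120],"rot":[0,0,0],"claw":255},
    {"travel":[180,-25,-130],"rot":[0,0,0],"claw":255},
    {"travel":[200,-25,-130],"rot":[0,0,0],"claw":255}
  ]
}}

```text
time: 27.4
position: [0.4506, -0.0762, 0.1775]
orientation: [-179.8, 0.4, 172.9]
ft_force: [0.9, -0.3, -0.3]
gripper_width: -0.001
```

Run:
```python
from h import *
st(); ov("s15",None,220,155); s=shot("scene","s15f"); t=shot("top","t15")
c=t["frame"][150:260,280:400,::-1]
cv2.imwrite("pics/t15c.png",cv2.resize(c,None,fx=5,fy=5,interpolation=cv2.INTER_CUBIC))
```

```text
27.4 reader [-161.   -29.3] z 177.5 ori [-179.76    0.39  172.86] F [ 0.9 -0.3 -0.3] w -0.001
```

View pics/s15.png

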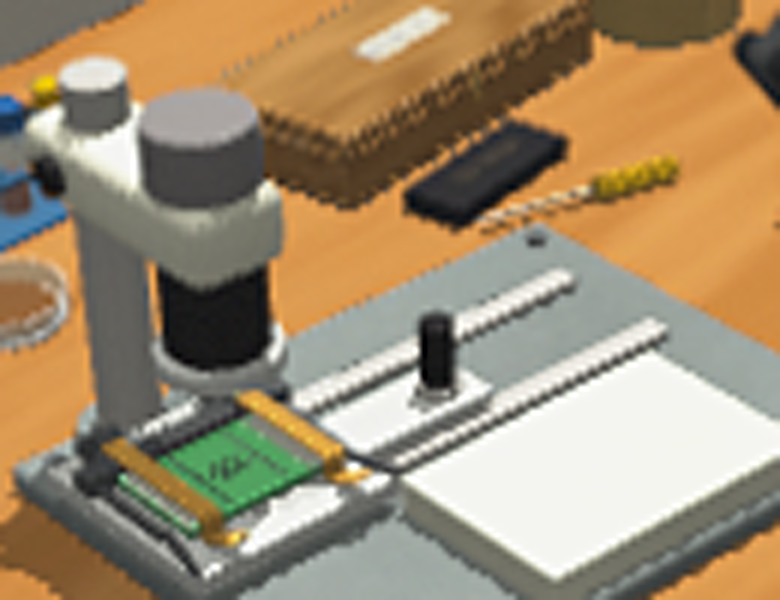

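View pics/t15c.png

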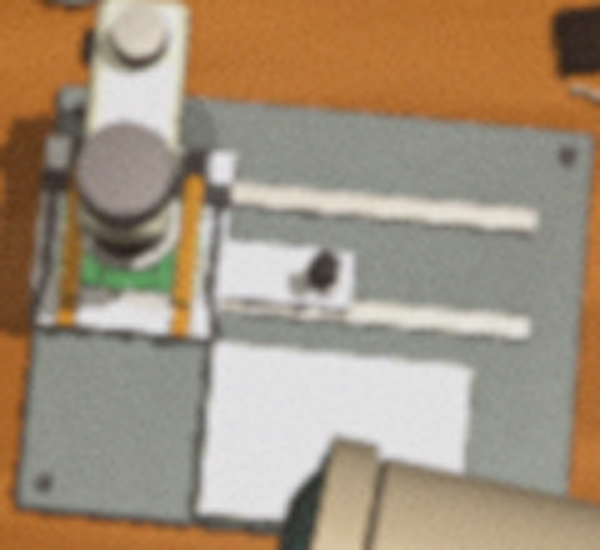

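View pics/s15f.png

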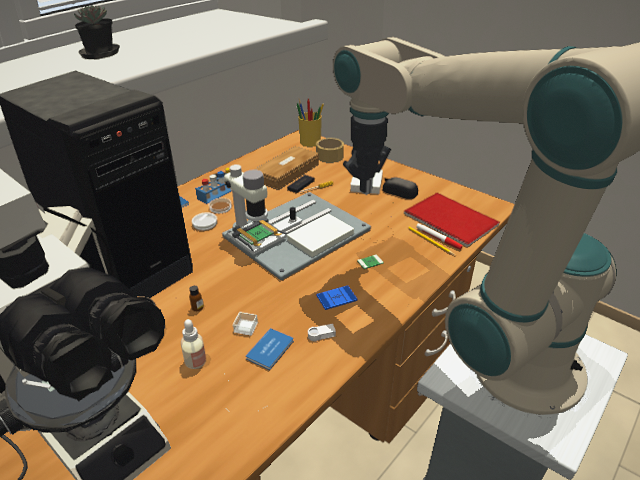

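Run:
```python
from h import *
p=pickle.load(open("s9.pkl","rb"))
for y in (-105,15,12): print(y,(w2px(p,[[*r2w(40,y),.064]])-[220,155]+.5)*6)
print(((w2px(p,[[*r2w(47+a,120+b),.035] for a,b in[(-25,-38),(-25,38),(25,-38)]])-[220,155]+.5)*6).round())
```

```text
-105 [[647.96391621 225.7357935 ]]
15 [[439.88258061 325.07012766]]
12 [[445.34496535 322.4581023 ]]
[[346. 462.]
 [196. 537.]
 [271. 413.]]
```

Run:
```python
from h import *
print(ticket.finish_job()); st()
```

```text
the job is handed in; nothing more can be done
None
the job is handed in; nothing more can be done
```

The slide is home in the carriage under both clips, and the carriage is at the reading stop under the lens. I handed the job in at about 27.5 s of robot time, with the arm clear of everything.

1. **Loading stop:** I pushed the knob with closed fingers until the force rose to about 21 N at the stop.
2. **Straightening:** I gripped the larger green slide across its 50 mm side and squared and centred it on the shelf.
3. **Loading:** I pushed it under the clips. The push took about 4 N, which fell to about 0 as the clips snapped down. I kept going until it met the rear stop at about 6 N.
4. **Reading stop:** I pushed the knob the other way until the force rose to about 11 N and it stopped moving.

**Last checks:**
- The camera pictures show both clips down and the slide's near corners within about 1 mm of the fully home position.
- The knob moved about 120 mm in the pictures. The arm's own readings gave about 121 mm, which includes some give at both ends.
- When the slide met the rear stop, the tool was 1–2 mm further in than I had worked out. I put that down to small errors in the measured reader position or the finger size.
- The bystanders look unmoved in the final picture; I compared them by eye only.

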